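# Close the fastener tubs and push their caddy up the ramp onto the kit shelf

## Task

Check the caps of the two fastener tubs in the grey caddy and screw down tight the one that is loose. Then push the caddy, tubs and all, up the ramp (slide it, do not lift it) and over the yellow lip, until it lies flat on the shelf deck, fully home between the lip and the end stop. Keep the caddy and tubs upright and leave the other things on the bench where they are.

Things in the scene. Friction and masses are not known exactly. Their poses are not given: they have to be found in the camera images.
- shelf: Low shelf with ramp, fixed. Origin on the bench under the deck's middle; own x points up the ramp towards the end stop, y left of that, z up. Deck 29 high from x -94 to +94, 106 wide between grey rails (tops 48 above the bench). End stop 70 high, face at x +94. A caddy that is home has its origin near x 0 (up to 9 either way), y 0, z 29 in this frame, own x along the shelf's x.
- shelf_foot (a point): Foot of the ramp, at bench height on its centre line: x -280 in the shelf's frame (axes as the shelf's). The ramp is aluminium, 130 wide, without sides; it rises evenly to 35 high at x -102.
- shelf_lip (a point): Middle of the yellow lip's top, x -98 in the shelf's frame. The lip is 35 high from x -102 to -94, so 6 above the deck behind it. The rails flare outwards ahead of it, to x -147, where they stand about 136 apart.
- caddy: Grey open tray with the two tubs in it, 170 long (own x), 90 wide (own y), walls 42 high, floor 9 thick, low divider; pocket centres 41.5 either side of the middle. Origin: centre of its underside. 0.65 to 0.95 kg in all. Starts on the bench before the ramp, own x within 0.3 rad of the shelf's x, 25 to 60 off the ramp's centre line towards the shelf's -y (away from the robot).
- tub_a_mid (a point): Centre of tub a, one of two square yellow plastic tubs that look alike, with orange caps: 70 by 72 by 40 tall (68 with cap and bar), about 0.15 to 0.3 kg, this point 20 above its underside. It stands loosely in one of the caddy's two pockets with about 3.5 to 4 play on every side; which pocket varies.
- tub_b_mid (a point): Centre of tub b, one of two square yellow plastic tubs that look alike, with orange caps: 70 by 72 by 40 tall (68 with cap and bar), about 0.15 to 0.3 kg, this point 20 above its underside. It stands loosely in one of the caddy's two pockets with about 3.5 to 4 play on every side; which pocket varies.
- cap_a_bar (a point): Grip bar of the orange cap on tub a, its centre: an upright rib 50 long, 14 wide, 17 tall, on the cap's disc (56 across, 9 thick). Own x runs along the bar, z up. The point is 8.5 below the bar's top, 8.5 above the disc, 67.5 above the caddy's underside. The two caps stand about 83 apart, each on the middle of its tub.
- cap_b_bar (a point): Grip bar of the orange cap on tub b, its centre: an upright rib 50 long, 14 wide, 17 tall, on the cap's disc (56 across, 9 thick). Own x runs along the bar, z up. The point is 8.5 below the bar's top, 8.5 above the disc, 67.5 above the caddy's underside. The two caps stand about 83 apart, each on the middle of its tub.
- cap_a (a joint): Turn of the orange quarter-turn screw cap on tub a, rad. 0 = tight, at its stop, the bar lying along the caddy's long axis, in line with two black marks on the tub; grows as it is loosened (anticlockwise from above), to 1.4. At the start one of the two caps is tight (0), the other loose (0.6 or more). It turns stiffly (0.06 N m), stays where it is left and does not rise or fall.
- cap_b (a joint): Turn of the orange quarter-turn screw cap on tub b, rad. 0 = tight, at its stop, the bar lying along the caddy's long axis, in line with two black marks on the tub; grows as it is loosened (anticlockwise from above), to 1.4. At the start one of the two caps is tight (0), the other loose (0.6 or more). It turns stiffly (0.06 N m), stays where it is left and does not rise or fall.
- driver_red: Bystander: nut driver with a red handle (28 across, 95 long) and steel shaft, 197 long in all, lying on the bench; origin under the front end of the handle, x towards the socket.
- pot: Bystander: steel can, 60 across, 90 tall; origin at the centre of its underside.
- tape: Bystander: empty-centred roll of yellow-green tape lying flat, 96 across, 25 tall; origin at the centre of its underside.
Things that resemble listed ones, but are neither listed nor needed, are in the scene too. Several things look just like the caddy: the one meant starts nearest to the robot's base.

How it is judged:
On the way, in this order (a step that is already met when the one before it is completed fails the run):
1. both caps are tight while the caddy still stands flat on the bench (value of joint each of cap_a, cap_b below 0.15 rad and height (world z) of caddy below 0.006 m and angle between caddy's own z axis and vertical below 0.05 rad), for 0.2 s.
2. the caddy slides tilted up the ramp (x of caddy in the frame of shelf between -0.28 and -0.11 m and y of caddy in the frame of shelf between -0.06 and 0.06 m and angle between caddy's own z axis and vertical between 0.1 and 0.3 rad and height (world z) of caddy below 0.04 m), for 0.1 s.
At the end, for the whole second after the job is handed in: Caddy flat (0.03 rad), still, down on the deck (25 to 32.5 mm high), its origin within 13 mm of the deck centre along the shelf and 14 mm across; both tubs upright in its pockets, within 5 mm of its floor; both caps within 0.15 rad of tight (value of joint each of cap_a, cap_b below 0.15 rad and x of caddy in the frame of shelf between -0.013 and 0.013 m and y of caddy in the frame of shelf between -0.014 and 0.014 m and z of caddy in the frame of shelf between 0.025 and 0.0325 m and angle between caddy's own z axis and vertical below 0.03 rad and linear speed of caddy below 0.01 m/s and horizontal distance between each of tub_a_mid, tub_b_mid and caddy below 0.055 m and z of each of tub_a_mid, tub_b_mid in the frame of caddy below 0.034 m and angle between each of tub_a_mid, tub_b_mid's own z axis and vertical below 0.08 rad); the robot touches nothing.
It fails at once if the caddy is lifted (more than 55 mm up) or tipped by more than 0.45 rad (height (world z) of caddy above 0.055 m or angle between caddy's own z axis and vertical above 0.45 rad).
It fails at once if a tub is lifted out of the caddy or tipped (z of any of tub_a_mid, tub_b_mid in the frame of caddy above 0.06 m or angle between any of tub_a_mid, tub_b_mid's own z axis and vertical above 0.6 rad).
It fails at once if a bystander is pushed more than 30 mm or knocked over (distance of any of driver_red, pot, tape from where it was at the start of the episode above 0.03 m or angle between pot's own z axis and vertical above 0.5 rad).
It also fails if it takes over 64 s, if anything falls off the work surface, if the arm or the gripper's body presses on something with over 40 N, if the wrist force passes 120 N, or if a joint passes its speed limit or range.

## Robot

A 7-joint arm with a two-finger parallel gripper is mounted at the origin on the work surface. World frame = base frame: x ahead of the robot, y to its left, z up, the work surface at z = 0. Lengths are in m, angles in rad, forces in N, time in s.
With the tool pointing down it reaches from about 0.375 to 0.925 m from the base axis. Payload 3.1 kg.
Tool frame: the origin (TCP) lies between the finger pads; the fingertips stand 19 mm ahead of it and the grasp point (between the pads) is the TCP; z points along the fingers, y is the direction in which the jaws open and shut (so a half turn about z gives the same grasp; the last joint's range is limited). The gripper opens to 85 mm and grips with 20 to 120 N. Pads are 22 mm wide; open, the fingers measure 114 mm over their backs; the gripper's body (76 mm by 85 mm) begins 54 mm behind the grasp point. The pads swing forward as they close: fully open they stand 13 mm farther back than shut.
Start: joints at [1.146, 0.383, 0.044, 1.598, -0.018, 1.161, -0.05], TCP at [0.209, -0.616, 0.25] pointing down, gripper open.
Joint ranges: [-2.61, 2.61], [-0.41, 2.15], [-1.48, 1.57], [0, 2.5], [-1.57, 4.71], [0.05, 1.97], [-2.85, 2.85]. Speed limits (rad/s): [2.79, 2.79, 3.14, 3.14, 3.14, 3.14, 3.14].

## Interface

Orientations are given as a unit quaternion [x, y, z, w].
In Python, from bench import move_ptp, movel, move_j, move_gripper, pause, inverse_kinematics, read_camera, camera_params, MotionError, sign_off, look_for, tip_of, read_time_s, read_qpos, read_joint_vel, read_effort, read_eef_pos, read_tcp_rot, read_ft_force, read_ft_torque, read_finger_gap gives the robot as it stands. Calls block until the motion is done:
- move_ptp(position, orientation): joint-space move of the TCP to a pose.
- movel(position, orientation=None, speed=0.15): straight line of the TCP; orientation=None keeps the orientation; speed is the mean speed in m/s.
- move_j(angles): joint-space move.
- move_gripper(opening, effort=None): finger opening in m; effort is the grip in N (None keeps the last); returns when the fingers have stopped.
- pause(seconds).
- inverse_kinematics(position, orientation): joint angles nearest the present ones, or None.
- read_camera(name): name is "scene" or "top" or "wrist"; returns the picture (480x640x3 uint8, red, green, blue); there is no depth.
- camera_params(name): a dict with "K" (3x3 intrinsics, pixels), "camera_from_world" (4x4, takes a point from world to camera coordinates). Camera axes: x right, y down, z forward; pixel columns grow to the right and rows downward; lengths in m; the calibration is good to about 2 mm. A picture is of the moment at which its call begins: read the wrist's pose just before it. camera_params takes no time and is no camera call; for the wrist camera it gives the pose at the moment of the call.
A pose or a line that the arm cannot do raises MotionError and nothing moves.
- sign_off(): hands the job in, once; it reports no verdict.
Trained networks look in the newest picture that a camera, given by its name, has taken for a name from the list of things; names that differ only in an ending like _2 or _b are one class to them, and where a whole thing is asked for, a point or a joint stands for the part that bears it (a point fixed in the world has none). Each returns a list of dicts, best first, with "confidence" (0 to 1); they miss things now and then, are a little off and sometimes report something else, mostly with a low value. They report only what shows in the picture. A call takes as long as a camera call. They do not tell look-alikes from the thing itself.
- look_for(camera, name): "at" ([column, row] in pixels, amid what is visible of it).
- tip_of(camera, name): "at" ([column, row] in pixels: a listed point, or the origin of a listed thing).
Readings, each from a call of its own:
- read_time_s(): time.
- read_qpos(): joint angles.
- read_joint_vel(): joint speeds.
- read_effort(): joint torques, N m.
- read_eef_pos(): TCP position.
- read_tcp_rot(): TCP orientation.
- read_ft_force(): force on the tool from outside, world axes, zero at the start.
- read_ft_torque(): the same for the moment, N m.
- read_finger_gap(): finger opening in m.
Only numpy, scipy, OpenCV 4.12 (cv2) and the standard library are available. Lean on these libraries where they do the work, as an engineer would, in place of code of your own. Each camera call takes 0.05 s, during which the arm holds its last target.

## Working session

There is one attempt and no reset: what is moved stays moved. The work goes in short steps, each a Python script; the robot and the scene stay as the last script left them, time stands still between calls to the robot, and variables do not carry over. Pictures are saved under pics/ and viewed, and the job is handed in when it is done.

```bash
ls; mkdir -p pics; python3 - <<'E'
from bench import *
import cv2
for c in ["scene","top","wrist"]:
    im=read_camera(c); cv2.imwrite(f"pics/{c}0.png",im[:,:,::-1])
    p=camera_params(c); print(c,p["K"],p["camera_from_world"])
print(read_time_s(),read_eef_pos(),read_tcp_rot())
for c in ["scene","top"]:
    read_camera(c)
    for n in ["caddy","shelf","cap_a_bar","shelf_foot","shelf_lip","pot","tape","driver_red"]:
        print(c,n,[( [round(float(v)) for v in d["at"]],round(d["confidence"],2)) for d in tip_of(c,n)])
print(read_time_s())
E
```

```text
pics
scene [[447.3652909    0.         312.56504968]
 [  0.         447.3652909  227.50130799]
 [  0.           0.           1.        ]] [[ 0.652826    0.75746695 -0.00787639 -0.32484051]
 [ 0.58626004 -0.51180057 -0.62798036 -0.32531266]
 [-0.47970551  0.4053443  -0.77818932  1.35543905]
 [ 0.          0.          0.          1.        ]]
top [[486.50864653   0.         320.34153312]
 [  0.         486.50864653 242.85829228]
 [  0.           0.           1.        ]] [[ 0.01755004 -0.99983692 -0.00425725 -0.0679213 ]
 [-0.99642181 -0.01713769 -0.08276392  0.57673875]
 [ 0.08267746  0.00569452 -0.99656009  1.23524023]
 [ 0.          0.          0.          1.        ]]
wrist [[400.06622952   0.         322.89106389]
 [  0.         400.06622952 242.62585046]
 [  0.           0.           1.        ]] [[ 0.32221418 -0.94666488 -0.00190723 -0.64853337]
 [-0.89371742 -0.30485568  0.32913855 -0.04409913]
 [-0.31216534 -0.10434859 -0.94427971  0.38012403]
 [ 0.          0.          0.          1.        ]]
0.15 [ 0.20843411 -0.61494226  0.24917582] [ 9.86676426e-01  1.62691644e-01 -2.19673351e-04 -1.00533400e-03]
scene caddy [([328, 322], 0.87), ([260, 263], 0.61), ([127, 306], 0.57)]
scene shelf [([361, 175], 0.69)]
scene cap_a_bar [([240, 256], 0.86)]
scene shelf_foot [([282, 235], 0.97)]
scene shelf_lip [([335, 187], 0.98), ([273, 234], 0.23)]
scene pot [([174, 362], 0.91)]
scene tape []
scene driver_red [([392, 242], 0.98)]
top caddy [([480, 306], 0.84), ([368, 264], 0.79), ([364, 182], 0.66)]
top shelf [([226, 282], 0.88)]
top cap_a_bar [([386, 259], 0.94), ([176, 201], 0.73), ([265, 205], 0.41)]
top shelf_foot [([332, 274], 0.71)]
top shelf_lip [([260, 282], 0.76)]
top pot [([470, 234], 0.6)]
top tape []
top driver_red [([265, 205], 0.9)]
1.05
```

View pics/top0.png

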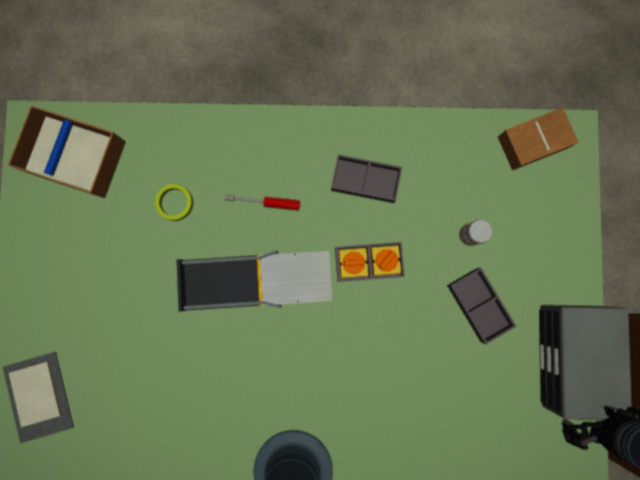

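View pics/scene0.png

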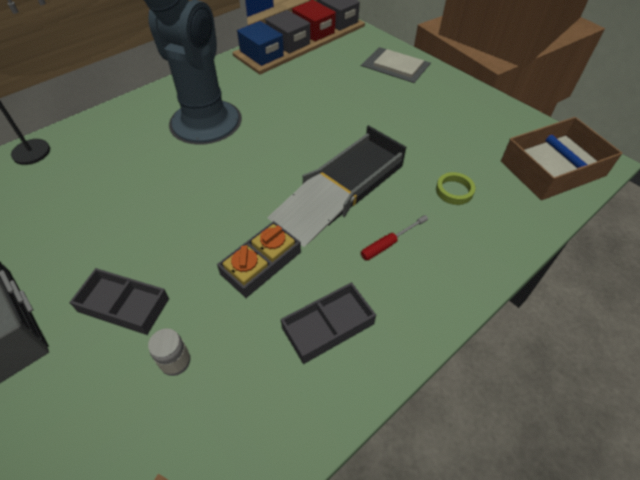

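View pics/wrist0.png

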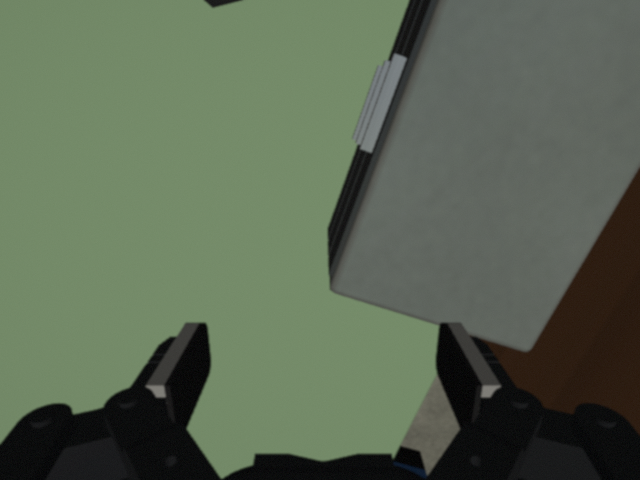

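The top view shows the loaded caddy at about (369,262), with the left cap (354,262) in line with the caddy and the right cap (386,259) turned. The shelf is at (226,282), its lip at (260,282) and the ramp foot at (332,274). Next I'll move the wrist camera above the caddy for a closer look.

```bash
cat > h.py <<'E'
from bench import *
import numpy as np, cv2
from scipy.spatial.transform import Rotation as R
def proj(c,pts,P=None):
    P=P or camera_params(c); T=P["camera_from_world"]; p=np.atleast_2d(pts)@T[:3,:3].T+T[:3,3]; q=p@P["K"].T; return q[:,:2]/q[:,2:]
def back(c,uv,z,P=None):
    P=P or camera_params(c); T=P["camera_from_world"]; Rm=T[:3,:3]; o=-Rm.T@T[:3,3]
    d=Rm.T@np.linalg.inv(P["K"])@np.array([uv[0],uv[1],1.]); return o+d*(z-o[2])/d[2]
def down(yaw): # tool z down; jaw (tool y) direction at angle yaw+... : tool x at yaw
    return (R.from_euler('z',yaw)*R.from_quat([1,0,0,0])).as_quat()
def snap(c,name):
    im=read_camera(c); cv2.imwrite(f"pics/{name}.png",im[:,:,::-1]); return im
E
python3 - <<'E'
from h import *
for n,uv,z in [("caddy",(368,264),0),("capL",(354,262),.076),("capR",(386,259),.076),("lip",(260,282),.035),("foot",(332,274),0),("shelf",(226,282),0),("ramptipUp",(329,252),0),("ramptipDn",(332,301),0),("stop",(179,285),.07)]:
    print(n,back("top",uv,z).round(3))
for n,uv,z in [("caddy",(260,263),0),("lip",(335,187),.035),("foot",(282,235),0)]: print(n,back("scene",uv,z).round(3))
print(R.from_quat(read_tcp_rot()).as_matrix().round(2))
E
```

```text
caddy [ 0.526 -0.184  0.   ]
capL [ 0.527 -0.142  0.076]
capR [ 0.536 -0.221  0.076]
lip [0.474 0.094 0.035]
foot [ 0.498 -0.09   0.   ]
shelf [0.473 0.188 0.   ]
ramptipUp [ 0.556 -0.081  0.   ]
ramptipDn [ 0.428 -0.091  0.   ]
stop [0.463 0.29  0.07 ]
caddy [ 0.53  -0.187  0.   ]
lip [0.49  0.082 0.035]
foot [ 0.5   -0.099  0.   ]
[[ 0.95  0.32  0.  ]
 [ 0.32 -0.95  0.  ]
 [ 0.   -0.   -1.  ]]
```

```bash
python3 - <<'E'
from h import *
T=camera_params("wrist")["camera_from_world"]; cam=-T[:3,:3].T@T[:3,3]
Rt=R.from_quat(read_tcp_rot()).as_matrix(); print("cam in tool",Rt.T@(cam-read_eef_pos()), "dir", Rt.T@T[2,:3])
move_ptp([0.45,-0.16,0.30],down(0))
print(read_time_s(),read_qpos().round(2))
snap("wrist","w1")
P=camera_params("wrist"); np.savez("w1.npz",K=P["K"],T=P["camera_from_world"])
for n in ["caddy","cap_a_bar","shelf_foot","shelf_lip","tub_a_mid"]:
    print(n,[( d["at"],round(d["confidence"],2)) for d in tip_of("wrist",n)])
snap("scene","s1")
E
```

```text
cam in tool [ 0.08430328 -0.00040222 -0.12306869] dir [-3.29024222e-01  5.81709748e-04  9.44321303e-01]
2.925 [ 0.56  0.02 -0.3   1.93  0.01  1.19 -1.32]
caddy [([605.7, 209.8], 0.64)]
cap_a_bar [([400.1, 102.7], 0.94)]
shelf_foot [([250.0, 143.2], 0.72)]
shelf_lip [([56.7, 165.5], 0.59)]
tub_a_mid [([391.4, 104.1], 0.84)]
```

View pics/w1.png

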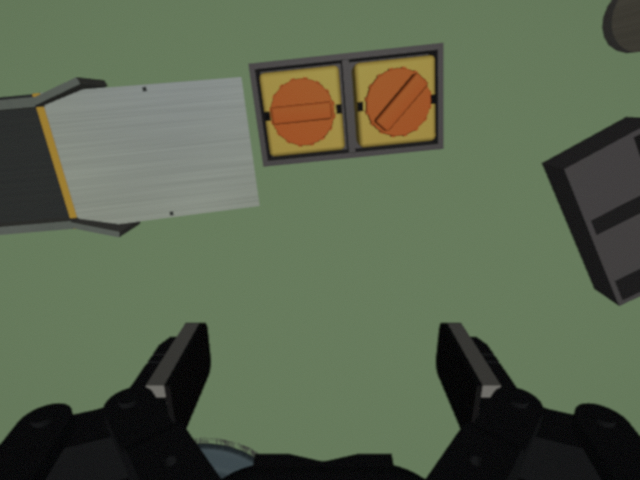

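The wrist view shows the caddy's top corners near (250,65), (441,44), (442,149) and (265,166). The loose cap is at (398,101) and the ramp's foot edge runs from (242,78) to (259,206). I'll zoom in to read the bar ends.

```bash
python3 - <<'E'
import cv2
im=cv2.imread("pics/w1.png"); cv2.imwrite("pics/w1z.png",cv2.resize(im[35:175,240:450],None,fx=3.8,fy=3.8,interpolation=cv2.INTER_CUBIC))
E
```

```text
(no output)
```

View pics/w1z.png

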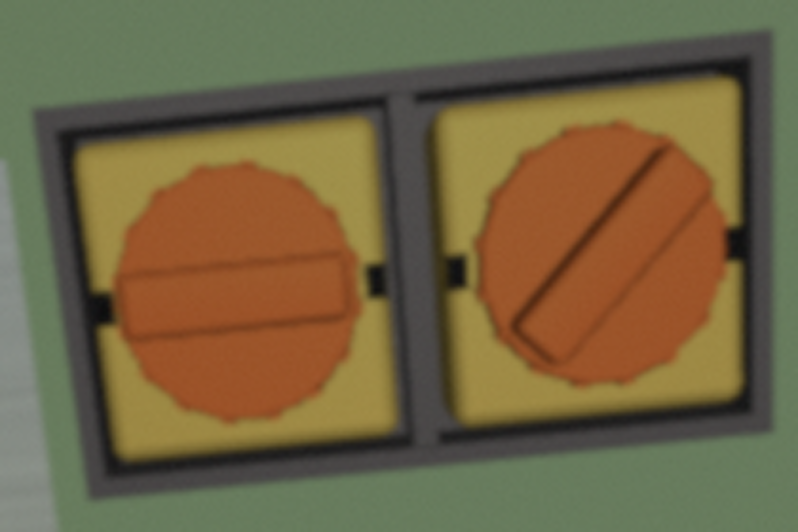

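```bash
python3 - <<'E'
from h import *
d=np.load("w1.npz"); P={"K":d["K"],"camera_from_world":d["T"]}
B=lambda uv,z:back("wrist",uv,z,P)[:2]
Z=lambda L,z:np.array([B((240+u/3.8,35+v/3.8),z) for u,v in L])
for n,L in [("R",[(665,148),(712,192),(563,362),(516,325)]),("L",[(345,253),(348,318),(128,340),(120,275)])]:
    q=Z(L,.076); a=(q[0]+q[1])/2; b=(q[2]+q[3])/2; v=a-b
    print(n,q.mean(0).round(4),"len",np.linalg.norm(v).round(4),"ang",np.arctan2(v[1],v[0]).round(3))
q=Z([(35,108),(772,32),(772,430),(92,497)],.042)
print("caddy",q.mean(0).round(4),q.round(4).tolist(), [np.linalg.norm(q[i]-q[(i+1)%4]).round(4) for i in range(4)])
v=(q[0]+q[3]-q[1]-q[2]); print("caddy ang",np.arctan2(v[1],v[0]))
f=[B((242,78),0.),B((259,206),0.)]; l=[B((38,105),.035),B((73,219),.035)]
print("foot",np.round(f,4).tolist(),np.mean(f,0),"lip",np.round(l,4).tolist(),np.mean(l,0))
v=np.mean(l,0)-np.mean(f,0);print(np.linalg.norm(v),"shelf ang",np.arctan2(v[1],v[0]),"net foot/lip",B((250,143.2),0),B((56.7,165.5),.035))
for u in (f,l):
    w=u[0]-u[1];print(np.linalg.norm(w),np.arctan2(w[1],w[0])+np.pi/2)
print(read_tcp_rot(), read_eef_pos())
E
```

```text
R [ 0.534  -0.2256] len 0.0462 ang -0.703
L [ 0.5263 -0.1441] len 0.0486 ang -1.478
caddy [ 0.5304 -0.1854] [[0.5668, -0.0973], [0.5824, -0.2649], [0.4943, -0.2735], [0.4782, -0.106]] [np.float64(0.1684), np.float64(0.0885), np.float64(0.1683), np.float64(0.0891)]
caddy ang 1.6649655749590622
foot [[0.5574, -0.0823], [0.4287, -0.0921]] [ 0.49303963 -0.08719788] lip [[0.5327, 0.0997], [0.4243, 0.09]] [0.47848082 0.09484587]
0.18262498208618302 shelf ang 1.650600675902636 net foot/lip [ 0.49513354 -0.08636021] [0.47766491 0.09465253]
0.12898921380004538 1.6463345215670446
0.10888034271474104 1.6596788131378095
[ 9.99999919e-01 -3.93774122e-04 -5.89680717e-05 -5.46980017e-05] [ 0.44994188 -0.16039987  0.29992881]
```

Measurements: the loose cap is turned about 0.77 rad, the caddy points at 1.664 rad and the shelf at 1.652. The measured sizes agree with the ones given to within about 3%. Now I'll tighten the cap.

```bash
python3 - <<'E'
from h import *
c=[0.534,-0.2255]; 
print(read_time_s())
move_gripper(0.045,30)
move_ptp([*c,0.14],down(-0.703))
movel([*c,0.0805],speed=0.1)
print("down",read_eef_pos(),read_ft_force().round(1),read_qpos().round(2))
move_gripper(0.0,40); print("gap",read_finger_gap(),read_eef_pos())
t0=read_ft_torque()
for y in np.linspace(-0.703,-1.53,9)[1:]:
    t=read_time_s(); movel([*c,0.0805],down(y),speed=0.05)
    print(round(y,3),round(read_time_s()-t,2),(read_ft_torque()-t0).round(3),read_ft_force().round(1))
E
```

```text
3.275
down [ 0.53452319 -0.22558446  0.08104332] [-0.7 -0.5  0.4] [ 0.53  0.47 -0.25  1.88  0.16  0.81 -2.07]
gap 0.012951552966740788 [ 0.53490467 -0.22569423  0.08148469]
-0.806 0.25 [ 0.032 -0.047 -0.067] [-0.7  1.1  5.1]
-0.91 0.25 [ 0.075 -0.021  0.03 ] [0.3 0.8 4.9]
-1.013 0.25 [ 0.061 -0.049  0.046] [0.5 0.4 5.7]
-1.116 0.25 [ 0.113 -0.049 -0.051] [0.1 0.1 3.8]
-1.22 0.25 [ 0.116 -0.02  -0.026] [0.4 1.  5. ]
-1.323 0.25 [ 0.093 -0.114 -0.035] [0.2 0.2 4.7]
-1.427 0.25 [ 0.139 -0.055 -0.046] [ 0.4 -0.1  5.6]
-1.53 0.25 [ 0.097 -0.167 -0.027] [ 0.2 -0.2  6.7]
```

```bash
python3 - <<'E'
from h import *
print(read_ft_torque().round(3), R.from_quat(read_tcp_rot()).as_euler('xyz'))
move_gripper(0.045)
movel([0.534,-0.2255,0.14],speed=0.2)
move_ptp([0.45,-0.16,0.30],down(0))
snap("wrist","w2"); P=camera_params("wrist"); np.savez("w2.npz",K=P["K"],T=P["camera_from_world"])
im=cv2.imread("pics/w2.png"); cv2.imwrite("pics/w2z.png",cv2.resize(im[35:175,240:450],None,fx=3.8,fy=3.8,interpolation=cv2.INTER_CUBIC))
print(read_time_s())
E
```

```text
[ 0.14  -0.143 -0.062] [-3.13922533e+00 -6.94507502e-04 -1.52618715e+00]
9.9
```

View pics/w2z.png

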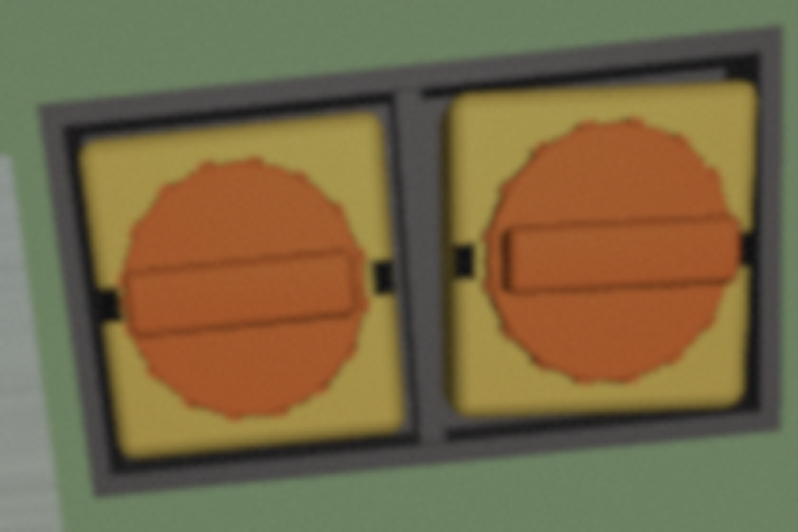

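Both bars are now in line with their black marks: the right bar runs (505,260)–(740,248), with marks at (465,262) and (748,248). Next I'll push the caddy sideways about 29 mm onto the ramp's centre line, using two fingers on its far side.

```bash
cat >> h.py <<'E'
A=1.651; O=np.array([0.4712,0.1923]); U=np.array([np.cos(A),np.sin(A)]); V=np.array([-U[1],U[0]])
def S(x,y,z): return [*(O+x*U+y*V),z]
def toS(p): d=np.asarray(p)[:2]-O; return np.array([d@U,d@V])
E
python3 - <<'E'
from h import *
q=down(A-np.pi/2)
move_gripper(0.055)
move_ptp(S(-.381,-.112,.13),q)
movel(S(-.381,-.112,.036),speed=.15)
f0=read_ft_force(); print(read_time_s(),read_qpos().round(2),f0.round(1))
for y in [-.092,-.084,-.076,-.068,-.060,-.056]:
    movel(S(-.381,y,.036),speed=.04); print(y,(read_ft_force()-f0).round(1),toS(read_eef_pos()).round(4))
movel(S(-.381,-.075,.036),speed=.1)
movel(S(-.381,-.112,.14),speed=.25)
move_ptp([0.45,-0.16,0.30],down(0))
snap("wrist","w3"); P=camera_params("wrist"); np.savez("w3.npz",K=P["K"],T=P["camera_from_world"])
print(read_time_s())
E
```

```text
11.875 [ 0.45  0.63 -0.3   1.74  0.25  0.8  -1.46] [ 0.2 -0.2  0.4]
-0.092 [ 0.5 -0.1 -0.8] [-0.3811 -0.0919]
-0.084 [ 1.3 -0.7  0.5] [-0.3811 -0.0844]
-0.076 [2.3 0.5 1.1] [-0.3809 -0.0764]
-0.068 [3.  0.5 1.2] [-0.381  -0.0681]
-0.06 [3.7 1.2 1.5] [-0.3811 -0.0602]
-0.056 [2.9 1.  1.3] [-0.3811 -0.0559]
16.075
```

View pics/w3.png

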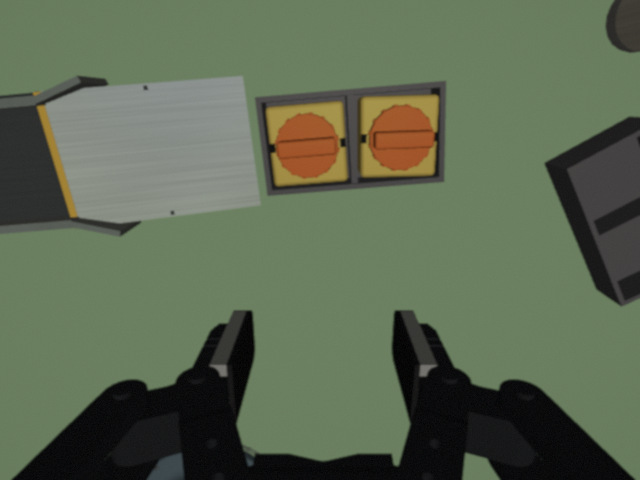

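The caddy is now in front of the ramp, with corners near (257,98), (446,82), (445,181) and (267,195).

```bash
python3 - <<'E'
from h import *
d=np.load("w3.npz"); P={"K":d["K"],"camera_from_world":d["T"]}
q=np.array([toS(back("wrist",u,.042,P)) for u in [(257,98),(446,82),(445,181),(267,195)]])
print(q.mean(0),q.round(4).tolist()); v=q[0]+q[3]-q[1]-q[2]; print("yaw",np.arctan2(v[1],v[0]))
for u in [(243,77),(260,206)]: print("foot",toS(back("wrist",u,0,P)))
for u in [(38,105),(73,219)]: print("lip",toS(back("wrist",u,.035,P)))
# rear push feasibility
for yaw in [A, A+np.pi]:
  for x in [-.50,-.3,-.10]:
    r=inverse_kinematics(S(x,0,.07),down(yaw)); print(yaw,x,None if r is None else np.round(r,2))
E
```

```text
[-0.38097124  0.00114852] [[-0.2974, -0.0428], [-0.465, -0.0429], [-0.4661, 0.0451], [-0.2953, 0.0452]]
yaw 0.0005800299504056366
foot [-0.27989415 -0.0639177 ]
foot [-0.27954191  0.06550769]
lip [-0.09610303 -0.05278375]
lip [-0.09716347  0.05574966]
1.651 -0.5 [ 0.78  0.53 -0.38  1.84  0.26  0.82  0.35]
1.651 -0.3 [ 0.55  0.41 -0.48  2.05  0.28  0.74 -0.02]
1.651 -0.1 [ 0.29  0.42 -0.64  2.08  0.36  0.75 -0.5 ]
4.792592653589793 -0.5 [ 0.62  0.51 -0.18  1.85  0.12  0.8  -2.69]
4.792592653589793 -0.3 [-0.47  0.45  0.71  2.1  -0.43  0.74 -2.55]
4.792592653589793 -0.1 [-1.06  0.5   0.92  2.14 -0.58  0.77 -2.82]
```

The alignment is within about 1 mm and 0.001 rad. I'll push from behind with two fingers, leaning the tool back 0.2 rad so the gripper body clears the caps, and stop partway to check.

```bash
cat >> h.py <<'E'
V3=np.array([*V,0])
def tq(t): return (R.from_rotvec(-V3*t)*R.from_quat(down(A))).as_quat()
E
python3 - <<'E'
from h import *
q=tq(.2); print(R.from_quat(q).as_matrix()[:,2], U)
for x,z in [(-.52,.15),(-.52,.04),(-.3,.044),(-.1,.074),(-.12,.16)]:
    r=inverse_kinematics(S(x,0,z),q); print(x,None if r is None else np.round(r,2))
yc=0.0011
move_gripper(0.055)
move_ptp(S(-.525,yc,.15),q)
movel(S(-.525,yc,.038),speed=.15)
f0=read_ft_force(); print(read_time_s(),f0.round(1))
W=[(-.49,.038),(-.47,.038),(-.44,.040),(-.41,.042),(-.38,.042),(-.35,.042),(-.32,.042),(-.295,.042),(-.27,.046),(-.245,.051)]
for x,z in W:
    movel(S(x,yc*max(0,(-.3-x)/.2),z),speed=.06); f=read_ft_force()-f0
    print(x,np.round([f[:2]@U,f[:2]@V,f[2]],1))
snap("scene","s4"); print([( d["at"],round(d["confidence"],2)) for d in tip_of("scene","caddy")]); snap("top","t4"); print(read_time_s())
E
```

```text
[-0.01591693  0.19803069 -0.98006658] [-0.08011771  0.99678541]
-0.52 [ 0.85  0.51 -0.36  1.68  0.01  1.1   0.6 ]
-0.52 [ 0.86  0.66 -0.37  1.72  0.08  0.92  0.58]
-0.3 [ 0.63  0.5  -0.45  2.01  0.02  0.74  0.29]
-0.1 [ 0.37  0.4  -0.59  2.09  0.03  0.69 -0.12]
-0.12 [ 0.42  0.24 -0.58  2.05 -0.09  0.88 -0.01]
18.8833 [-0.7 -0.2  1.4]
-0.49 [-0.3  0.6 -2.1]
-0.47 [ 0.2 -0.7 -1.5]
-0.44 [ 0.7 -1.  -0.7]
-0.41 [ 0.  -0.4 -1.4]
-0.38 [-2.  -0.5 -2.3]
-0.35 [-0.8 -1.6 -1.1]
-0.32 [-0.7 -0.8 -1.5]
-0.295 [-5.   0.3  0.1]
-0.27 [-6.5 -0.4  1.1]
-0.245 [-5.7 -1.6  0.9]
[([327.8, 327.1], 0.8), ([124.0, 305.4], 0.63), ([319.9, 197.4], 0.58)]
25.2167
```

View pics/s4.png

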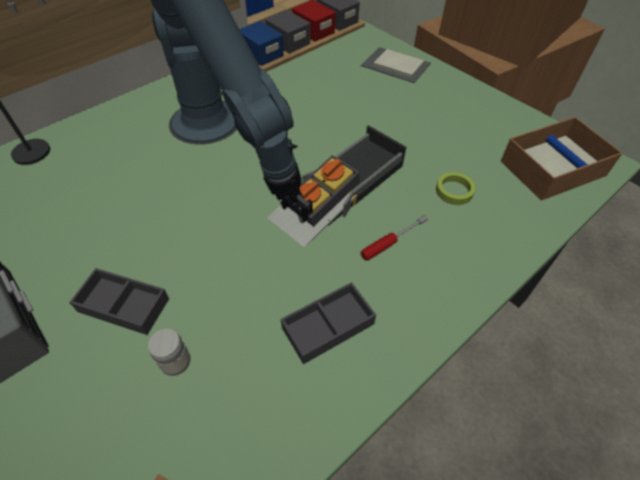

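View pics/t4.png

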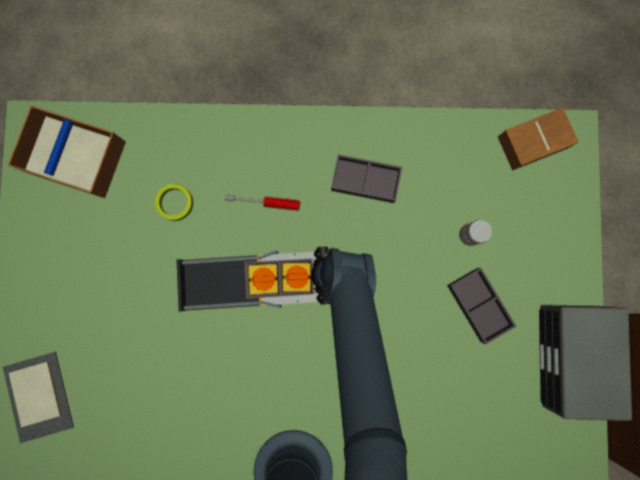

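The caddy is straight on the ramp with its front just past the lip (top view (280,278)), and both bars are in line. I'll carry on over the lip.

```bash
python3 - <<'E'
from h import *
q=tq(.2); f0=np.zeros(3)
for x,z in [(-.22,.056),(-.205,.062),(-.19,.070),(-.175,.076),(-.16,.078),(-.14,.077),(-.12,.074),(-.108,.072),(-.10,.070),(-.0965,.068)]:
    movel(S(x,0,z),speed=.05); f=read_ft_force()-f0
    print(x,np.round([f[:2]@U,f[:2]@V,f[2]],1),read_eef_pos()[2].round(4))
snap("scene","s5"); print(read_time_s())
im=cv2.imread("pics/s5.png"); cv2.imwrite("pics/s5z.png",cv2.resize(im[110:240,240:430],None,fx=4,fy=4,interpolation=cv2.INTER_CUBIC))
E
```

```text
-0.22 [-4.9 -0.2  2.2] 0.0566
-0.205 [-3.9  0.2  0.9] 0.0622
-0.19 [-5.8 -0.8  3.3] 0.0705
-0.175 [-1.6 -0.2  1.7] 0.0762
-0.16 [0.3 0.4 0.9] 0.0776
-0.14 [-1.  -0.3 -0.1] 0.077
-0.12 [-4.9 -1.2  3.6] 0.0747
-0.108 [-4.  -1.3  3.1] 0.0723
-0.1 [-3.2 -0.8  1.3] 0.0698
-0.0965 [-4.9 -1.9  1.5] 0.0678
29.8833
```

View pics/s5z.png

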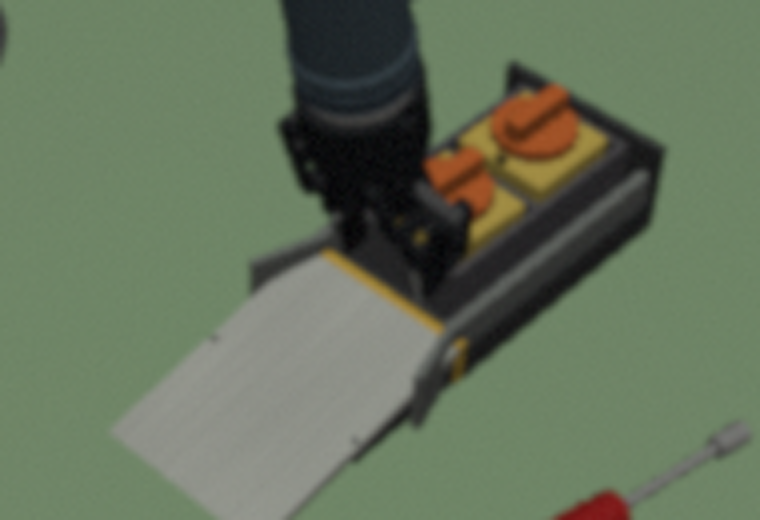

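The caddy is past the lip and close to home. I'll retract and check from above with the wrist camera.

```bash
python3 - <<'E'
from h import *
movel(S(-.13,0,.08),speed=.1); movel(S(-.14,0,.20),speed=.25)
p=S(0,.075,.34); print(p)
try: move_ptp(p,down(A-np.pi/2))
except MotionError as e: print(e); move_ptp(S(-.05,.06,.32),down(A-np.pi/2))
snap("wrist","w6"); P=camera_params("wrist"); np.savez("w6.npz",K=P["K"],T=P["camera_from_world"])
print([( d["at"],round(d["confidence"],2)) for d in tip_of("wrist","caddy")])
snap("scene","s6");print(read_time_s())
im=cv2.imread("pics/s6.png"); cv2.imwrite("pics/s6z.png",cv2.resize(im[110:240,240:430],None,fx=4,fy=4,interpolation=cv2.INTER_CUBIC))
E
```

```text
[np.float64(0.39644109431406305), np.float64(0.1862911714418548), 0.34]
[([320.2, 111.0], 0.74), ([419.5, 113.0], 0.31)]
32.9167
```

View pics/w6.png

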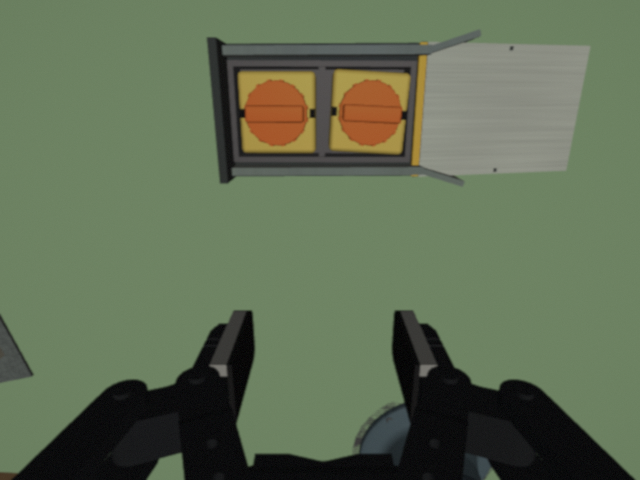

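View pics/s6z.png

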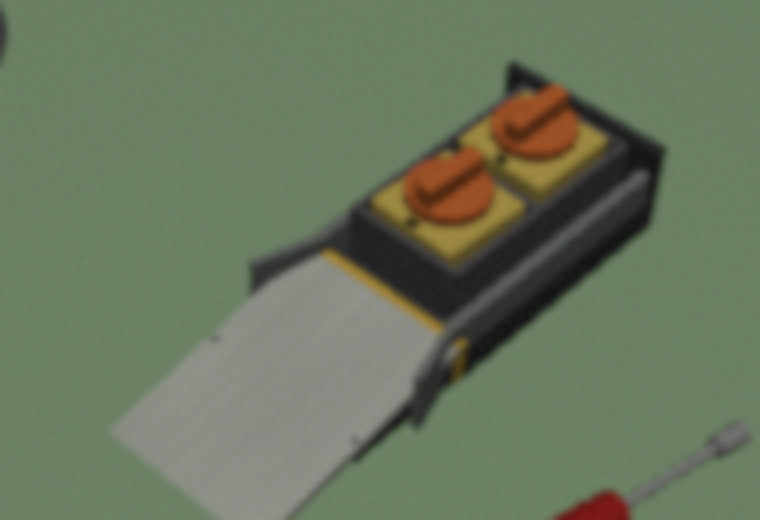

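```bash
python3 - <<'E'
from h import *
d=np.load("w6.npz"); P={"K":d["K"],"camera_from_world":d["T"]}
im=cv2.imread("pics/w6.png"); F=4; x0,y0=200,25
z=cv2.resize(im[y0:y0+145,x0:x0+200*1+45],None,fx=3.2,fy=3.2,interpolation=cv2.INTER_CUBIC)
def poly(pts,c):
    p=(proj("wrist",np.array(pts),P)-[x0,y0])*3.2; cv2.polylines(z,[p.astype(int).reshape(-1,1,2)],True,c,1)
poly([S(a*.085,b*.045,.071) for a,b in [(1,1),(1,-1),(-1,-1),(-1,1)]],(0,255,0))
poly([S(a,b*.053,.035) for a,b in [(-.102,1),(-.102,-1),(-.094,-1),(-.094,1)]],(255,0,0))
cv2.imwrite("pics/w6z.png",z)
E
```

```text
(no output)
```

View pics/w6z.png

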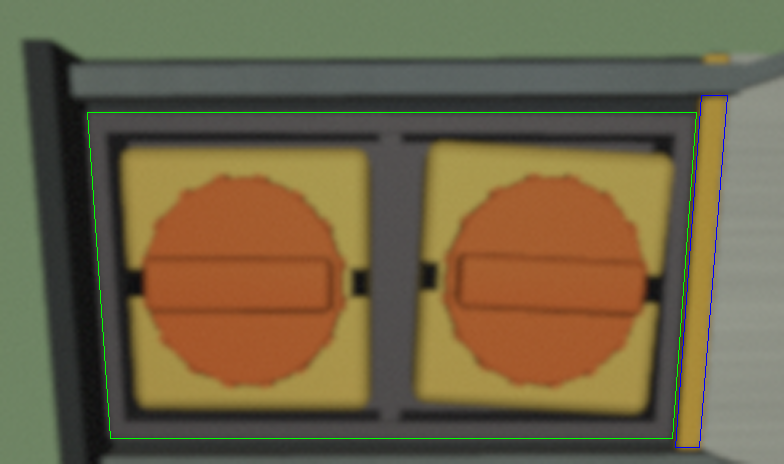

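The model outline for a caddy flat at x 0, y 0, z 29 (green) lies on the caddy's edges to about 1 mm. The lip outline (blue) matches too, both bars line up with their marks, and the arm is clear.

```bash
python3 -c "
from bench import *
print(read_time_s(), read_ft_force()); sign_off()"
```

```text
32.9167 [0.02510906 0.44261117 0.09256655]
the job is handed in; nothing more can be done
```

I tightened the loose cap and pushed the caddy up the ramp onto the shelf deck. The job was handed in at about 33 s of the 64 s; it gave no verdict.

- **Cap:** the tub in the pocket away from the ramp had the loose cap, about 0.77 rad open. I screwed it down until its bar lined up with the two black marks. The other cap was already tight.
- **Push:** I slid the caddy about 29 mm sideways onto the ramp's centre line, then pushed it up the ramp and over the lip with two fingers. The readings I took showed no more than about 7 N.
- **Last checks:** in the wrist picture the caddy's outline matched one lying flat at the deck centre to about 1 mm. Both tubs were seated, both bars were in line with their marks, and the arm was clear of everything.
- **Small leftovers:** the tub I tightened sits turned by a few hundredths of a radian within its pocket play. The pot, tape and nut driver looked unmoved in the pictures, but I did not measure them. No check failed or disagreed.

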